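# Close up tray and tin in the shelf's corner stop

### The job

Close up the loose stock against the steel corner stop so that nothing can walk off the shelf: slide the lidded grey tray into the corner, its long side flat against the long back upstand and its end up against the short end upstand, and slide the one large tin along so that it stands touching both the back upstand and the free end of the tray. Push them gently along the shelf with the fingertips only: do not lift or tip either one, leave all the other things where they are, and back clear at the end.

Things in the scene. Friction and masses are not known exactly. Their poses are not given: they have to be found in the camera images.
- stop: L-shaped stop of dark steel angle, screwed down, immovable. Origin: inner corner at shelf level. x points out through the long back upstand (away from the robot), y out through the short end upstand (left); stock belongs at negative x and y. Inner faces: back x = 0, from y = 0 to -557 mm; end y = 0, from x = 0 to -147 mm. Upstands 40 mm high, 3 mm thick; 35 mm wide, 3 mm thick feet lie outside.
- tray: grey tray, lid snapped on (clear top, two steel openers inside), one rigid piece, about 0.34 kg. Origin: centre of underside. Over the lid's rim 110 mm along x, 200 mm along y, 46 mm high; the rim is the upper 16 mm, walls below stand 2 mm farther in. Its +x long side starts facing the back upstand within about 0.5 rad, its +y end the end upstand.
- large_tin: the one large closed aluminium paint tin, 84 mm diameter, 66 mm high, about 0.36 kg, standing upright. Origin: centre of its underside, z axis up.
- small_tin_a: small closed aluminium tin, 62 mm diameter, 52 mm high, standing near the large one; leave alone. Origin: centre of its underside.
- small_tin_b: second small closed aluminium tin, 62 mm diameter, 52 mm high, at the left; leave alone. Origin: centre of its underside.
- cup: white ceramic mixing cup, 76 mm rim diameter, 75 mm high, standing upright; leave alone. Origin: centre of its underside.
- scraper: stainless putty scraper with black handle lying flat on the right, 213 mm long along its x axis, blade (75 mm wide) at +x, 16 mm high; leave alone. Origin: under the front of the handle, 113 mm from the blade's edge.
- stick: blue plastic stirring stick lying flat at the left, 200 x 22 x 5 mm, long along its x axis; leave alone. Origin: centre of its underside.
- brush: paint brush lying flat at the right near the robot, 200 mm long along its x axis (bristles at +x), 42 mm wide, 20 mm high; leave alone. Origin: under its middle.
Mind the look-alikes: they are no part of the job. Leave any blue look-alike of the large_tin alone.

How it is judged:
By the outcome, as a careful person would: the job done as asked, in the order asked, and still so for the second after the job is handed in, with the robot touching nothing.
It also fails if it takes over 67 s, if anything falls off the work surface, if the arm or the gripper's body presses on something with over 40 N, if the wrist force passes 120 N, or if a joint passes its speed limit or range.

### The arm

A 6-joint arm with a two-finger parallel gripper is mounted at the origin on the work surface. World frame = base frame: x ahead of the robot, y to its left, z up, the work surface at z = 0. Lengths are in mm, angles in rad, forces in N, time in s.
With the tool pointing down it reaches from about 300 to 775 mm from the base axis. Payload 14.6 kg.
Tool frame: the origin (TCP) lies on the centre line of the jaws, within the pads' length; the fingertips stand manip.finger_overhang ahead of it and the grasp point (between the pads) lies 11 mm behind it (manip.finger_overhang is the distance from the TCP to the fingertips, in mm); y points along the fingers, x is the direction in which the jaws open and shut, and the axes are right-handed (so a half turn about y gives the same grasp; the last joint's range is limited). The gripper opens to 94 mm and grips with 3 to 60 N. Pads are 16 mm wide; open, the fingers measure 119 mm over their backs; the gripper's body (75 mm by 177 mm) begins 78 mm behind the grasp point.
Start: joints at [-1.174, 0.3, 1.521, -0, 1.321, -0.067], TCP at [246.034, -491.89, 178.846] pointing down, gripper open.
Joint ranges: [-3.03, 3.03], [-0.79, 2.21], [0.23, 2.52], [-1.04, 4.18], [0, 3.07], [-2.55, 2.55]. Speed limits (rad/s): [2.22, 2.22, 2.57, 3.14, 3.14, 3.14].

### API

Orientations are given as [roll, pitch, yaw] about the fixed x, y, z axes, in that order (R = Rz(yaw) Ry(pitch) Rx(roll)).
In Python, from cell import monitor, viewer, ticket, manip gives the robot as it stands.
- The arm moves only by the shell command python3 -m jog 'ROWS' [FORCE]. ROWS is JSON, a list of rows, each an object of numbers: "grip": the finger opening in cm, from 0 to 9.4; "dx", "dy", "dz": the shift along the tool's x, y, z in cm; "spin": the turn about the tool's y in degrees. In form: [{"grip": .., "dx": .., "dy": .., "dz": .., "spin": ..}, ...]. A call has 1 to 20 rows; each row is the pose to reach, as a shift and turn from the pose commanded when the call began, along the tool's axes at that moment; what a row does not reach only later rows make up. A row lasts 1/8 s, in which the tool goes at most 62.5 mm and 10.7 degrees, less where a joint would pass 70% of its speed; a pose out of reach is approached as far as the arm can. A call with a gripper value outside its range is refused whole. The fingers move at their own pace and stop on an object; FORCE is the grip in N (left out, the last holds). Time passes only in rows, so rows that repeat a pose let the fingers close. It gives the time, the measured TCP pose, the force and the opening at its end, in the units of the state.
- monitor.read_state(): the state, without advancing time (a new reading comes with each control period).
- viewer.camera(name): name is "scene" or "side" or "wrist"; returns a dict with "color" (400x640x3 uint8, red, green, blue), "vertical_fov" (degrees; the focal length in pixels is half the picture's height over the tangent of half this angle, whatever the lens; pixels are square), "cx", "cy" (the principal point, pixels), "k1" (the pictures are not rectified: a ray, as slopes to the right and down, at radius r is drawn at 1 + k1 r^2 times it, then the intrinsics apply), "rvec" (rotation vector, rad) and "tvec" (3), from world to camera coordinates, as OpenCV has them. Camera axes: x right, y down, z forward; pixel columns grow to the right and rows downward; lengths in mm; the calibration is good to about 2 mm. A picture is of the moment at which its call begins. There is no depth.
- ticket.sign_off(): hands the job in, once; it reports no verdict.
The state is a dict: "clock": time; "joints": joint angles; "qd": joint speeds; "effort": joint torques, N m; "eef_pos": TCP position; "eef_rot": TCP orientation; "wrist_force": force on the tool from outside, world axes, zero at the start; "moment": the same for the moment, N m; "finger_gap": finger opening in mm.
Only numpy, scipy, OpenCV 4.12 (cv2) and the standard library are available. Lean on these libraries where they do the work, as an engineer would, in place of code of your own. Each camera call takes 0.05 s, during which the arm holds its last target. There are 200 camera calls.

## Working session

There is one attempt and no reset: what is moved stays moved. The work goes in short steps, Python scripts to look and compute and a shell command to move; the robot and the scene stay as the last step left them, time stands still between calls to the robot, and variables do not carry over. Pictures are saved under pics/ and viewed, about 8 in all and at most 12, crops included, and the job is handed in when it is done.

```bash
mkdir -p pics; ls; cat > h.py <<'E'
import numpy as np, cv2
from cell import monitor, viewer, ticket, manip
def snap(n,f=None):
    c=viewer.camera(n)
    if f: cv2.imwrite('pics/'+f,c['color'][:,:,::-1])
    return c
def K(c):
    f=200/np.tan(np.radians(c['vertical_fov'])/2)
    return np.array([[f,0,c['cx']],[0,f,c['cy']],[0,0,1.]]),np.array([c['k1'],0,0,0,0.])
def cast(c,pts,z):
    k,d=K(c);p=np.array(pts,float).reshape(-1,1,2)
    u=cv2.undistortPoints(p,k,d).reshape(-1,2)
    R=cv2.Rodrigues(np.array(c['rvec'],float))[0];t=np.array(c['tvec'],float).ravel()
    o=-R.T@t; v=np.c_[u,np.ones(len(u))]@R
    return o+v*((z-o[2])/v[:,2])[:,None]
def proj(c,P):
    k,d=K(c);return cv2.projectPoints(np.array(P,float).reshape(-1,1,3),np.array(c['rvec'],float),np.array(c['tvec'],float),k,d)[0].reshape(-1,2)
E
python3 - <<'E'
from h import *
import pickle
s=monitor.read_state();print({k:np.round(v,3) for k,v in s.items()}, manip.finger_overhang)
C={n:snap(n,n+'1.png') for n in('scene','side','wrist')}
pickle.dump(C,open('c1.pkl','wb'))
for n,c in C.items():print(n,{k:np.round(v,3) for k,v in c.items() if k!='color'})
E
```

```text
pics
{'clock': np.float64(0.0), 'joints': array([-1.174,  0.3  ,  1.522, -0.   ,  1.321, -0.067]), 'qd': array([-0.   , -0.   ,  0.   , -0.001, -0.001,  0.   ]), 'effort': array([-2.0000e-03, -5.3181e+01, -3.5274e+01,  7.1000e-02,  2.4000e-02,
       -0.0000e+00]), 'eef_pos': array([ 245.911, -491.626,  178.294]), 'eef_rot': array([-1.571e+00,  1.000e-03, -1.107e+00]), 'wrist_force': array([-0.039, -0.86 , -0.003]), 'moment': array([-0.031, -0.004,  0.022]), 'finger_gap': np.float64(94.023)} 8.0
scene {'vertical_fov': np.float64(47.776), 'cx': np.float64(319.467), 'cy': np.float64(201.99), 'k1': np.float64(-0.071), 'rvec': array([ 0.699,  2.741, -0.952]), 'tvec': array([ 442.093, -180.596, 1590.457])}
side {'vertical_fov': np.float64(46.321), 'cx': np.float64(322.268), 'cy': np.float64(198.857), 'k1': np.float64(-0.08), 'rvec': array([ 0.826, -2.526,  1.129]), 'tvec': array([ 399.719,  220.684, 1270.584])}
wrist {'vertical_fov': np.float64(58.712), 'cx': np.float64(322.286), 'cy': np.float64(205.325), 'k1': np.float64(-0.057), 'rvec': array([-2.459,  1.52 ,  0.219]), 'tvec': array([-550.964,  -29.889,  391.941])}
```

View pics/scene1.png

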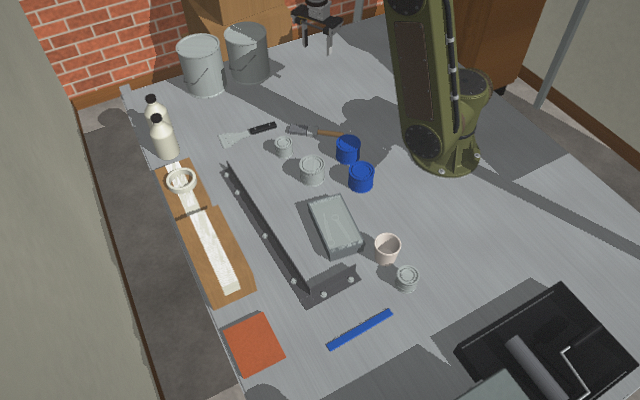

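View pics/side1.png

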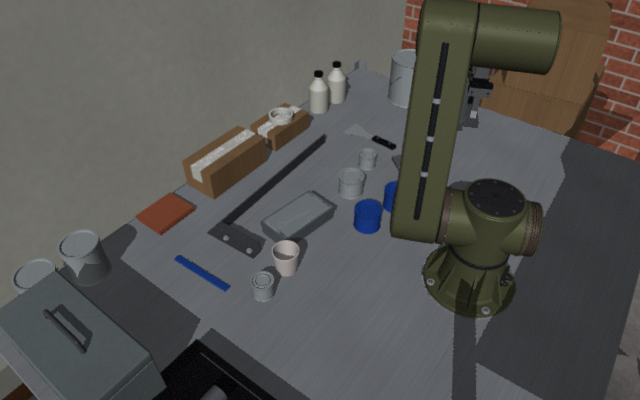

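Scene view: the aluminium tins are at (312,170), (284,147) and (407,278). The blue look-alikes are at (348,150) and (361,177), and there are big pails at (200,65) and (247,52). I choose (312,170), the larger plain tin, with small_tin_a beside it. The tray is at (335,225), with the stop corner near (310,285). I'll check this in a close crop.

```bash
python3 - <<'E'
from h import *
import pickle
C=pickle.load(open('c1.pkl','rb'))
for n,(x0,y0,w,h) in {'scene':(205,125,220,190),'side':(170,125,240,180)}.items():
    i=C[n]['color'][y0:y0+h,x0:x0+w,::-1]
    i=cv2.resize(i,None,fx=3,fy=3,interpolation=cv2.INTER_CUBIC)
    i=cv2.convertScaleAbs(i,alpha=1.3,beta=10)
    for k in range(0,w,20):cv2.putText(i,str(x0+k),(k*3,8),0,.3,(0,255,255));cv2.line(i,(k*3,10),(k*3,14),(0,255,255))
    for k in range(0,h,20):cv2.putText(i,str(y0+k),(0,k*3+3),0,.3,(0,255,255))
    cv2.imwrite(f'pics/{n}crop.png',i)
E
```

```text
(no output)
```

View pics/scenecrop.png

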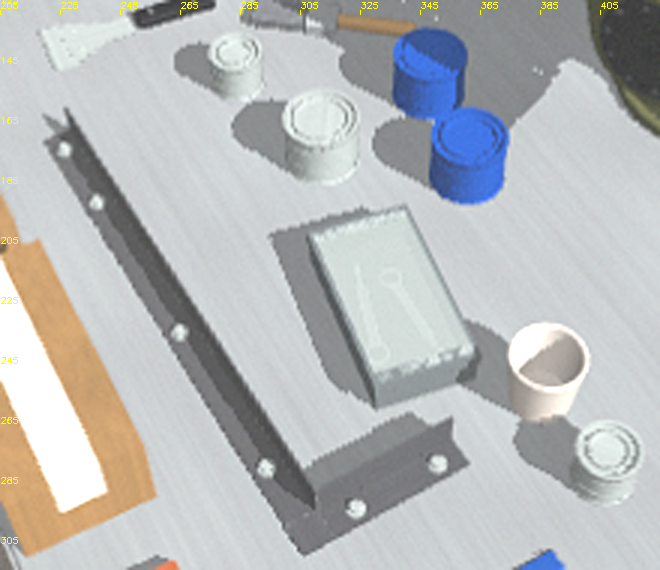

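View pics/sidecrop.png

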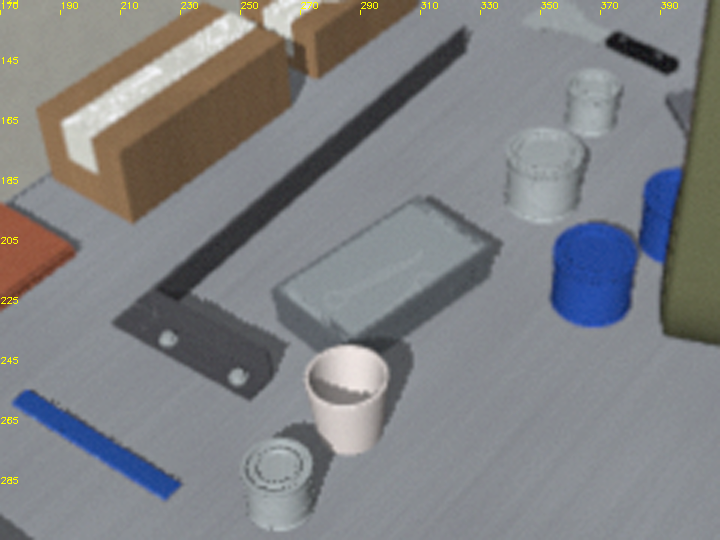

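Both crops agree. The large tin is at crop (321,118), i.e. scene (312,164), with small_tin_a at (284,143) nearby and the two blue tins excluded. The tray is yawed relative to the stop, and the cup is near its robot-side left corner. Next I compute positions.

```bash
python3 - <<'E'
from h import *
import pickle
np.set_printoptions(precision=0,suppress=True)
C=pickle.load(open('c1.pkl','rb'))
S=lambda n,p:cast(C[n],np.array(p[:2])/3+{'scene':(205,125),'side':(170,125)}[n],p[2])[0][:2]
L=dict(
 stop=[('scene','far top',(67,110,40)),('scene','corner top',(312,470,40)),('scene','corner bot out',(316,507,3)),('scene','end top',(451,418,40)),('scene','end bot',(455,453,3)),
  ('side','far top',(465,28,40)),('side','far bot',(467,50,0)),('side','corner top',(158,287,40)),('side','end top',(287,345,40)),('side','end bot',(272,378,3))],
 tray=[('scene','A',(308,237,46)),('scene','B',(408,207,46)),('scene','C',(475,352,46)),('scene','D',(376,380,46)),
  ('side','A',(420,197,46)),('side','B',(500,243,46)),('side','C',(350,342,46)),('side','D',(275,292,46))],
 tins=[('scene','large',(321,118,66)),('side','large',(545,155,66)),('scene','sa',(237,51,52)),('side','sa',(594,84,52)),('scene','sb',(609,450,52)),('side','sb',(279,466,52)),
  ('scene','cup',(549,359,75)),('side','cup',(347,378,75)),('scene','bl1',(470,135,66)),('side','bl1',(594,250,66)),('scene','bl2',(431,57,66))])
for g in L:
  for n,l,p in L[g]:print(g,n,l,S(n,p))
t=np.array([S('scene',p) for _,_,p in L['tray'][:4]]),np.array([S('side',p) for _,_,p in L['tray'][4:]])
for q in t:print('tray c',q.mean(0),cv2.minAreaRect(q.astype(np.float32)), [np.linalg.norm(q[i]-q[i-1]) for i in range(4)])
E
```

```text
stop scene far top [ 701. -282.]
stop scene corner top [669. 247.]
stop scene corner bot out [675. 265.]
stop scene end top [530. 261.]
stop scene end bot [534. 278.]
stop side far top [ 694. -289.]
stop side far bot [ 698. -299.]
stop side corner top [673. 258.]
stop side end top [518. 242.]
stop side end bot [526. 259.]
tray scene A [550.  11.]
tray scene B [440.  26.]
tray scene C [474. 213.]
tray scene D [573. 194.]
tray side A [542.   2.]
tray side B [433.  11.]
tray side C [468. 207.]
tray side D [570. 199.]
tins scene large [ 469. -113.]
tins side large [ 461. -113.]
tins scene sa [ 498. -263.]
tins side sa [ 497. -270.]
tins scene sb [426. 365.]
tins side sb [421. 361.]
tins scene cup [430. 267.]
tins side cup [424. 263.]
tins scene bl1 [341. -14.]
tins side bl1 [340. -18.]
tins scene bl2 [ 317. -136.]
tray c [509. 111.] ((511.7647399902344, 109.36714172363281), (189.54196166992188, 110.66412353515625), 79.67082214355469) [np.float64(184.61509849689767), np.float64(110.7779609309995), np.float64(189.54194718459783), np.float64(100.52459749775277)]
tray c [503. 105.] ((501.6336364746094, 104.98543548583984), (205.79029846191406, 109.01593017578125), 81.79627990722656) [np.float64(199.0113815667541), np.float64(109.226511771146), np.float64(199.62553205721355), np.float64(102.23058080295793)]
```

```bash
python3 -m jog '[{"dx":-46.7,"dz":40.0,"spin":23.6},{"dx":-46.7,"dz":40.0,"spin":23.6},{"dx":-46.7,"dz":40.0,"spin":23.6},{"dx":-46.7,"dz":40.0,"spin":23.6},{"dx":-46.7,"dz":40.0,"spin":23.6},{"dx":-46.7,"dz":40.0,"spin":23.6},{"dx":-46.7,"dz":40.0,"spin":23.6},{"dx":-46.7,"dz":40.0,"spin":23.6},{"dx":-46.7,"dz":40.0,"spin":23.6},{"dx":-46.7,"dz":40.0,"spin":23.6},{"dx":-46.7,"dz":40.0,"spin":23.6},{"dx":-46.7,"dz":40.0,"spin":23.6},{"dx":-46.7,"dz":40.0,"spin":23.6},{"dx":-46.7,"dz":40.0,"spin":23.6},{"dx":-46.7,"dz":40.0,"spin":23.6},{"dx":-46.7,"dz":40.0,"spin":23.6}]'
python3 - <<'E'
from h import *
import pickle
s=monitor.read_state();print(s['eef_pos'],s['eef_rot'],s['joints'],s['clock'])
c=snap('wrist','w2.png');pickle.dump(c,open('w2.pkl','wb'))
E
```

```text
[ 245.94415176 -491.67642618  178.40805323] [-1.57076822e+00  9.28706755e-04 -1.10694988e+00] [-1.17358203e+00  3.00340018e-01  1.52146335e+00 -3.48749063e-05
  1.32071780e+00 -6.66234923e-02] 0.15validation failed for argument at $[0]...
```

View pics/w2.png

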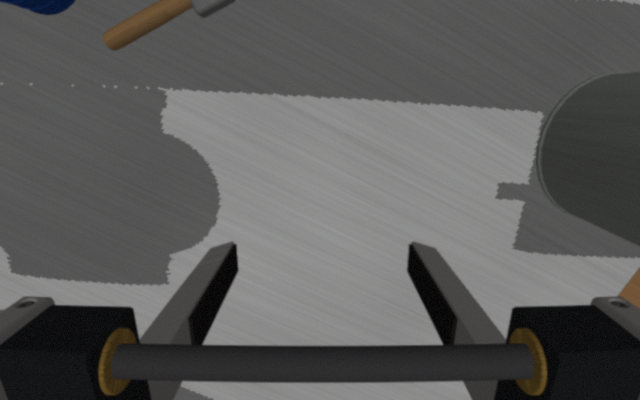

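The wrist camera looks past the fingers at bare shelf. The arm hasn't moved, because each row needs all five keys.

```bash
python3 -m jog '[{"grip":9.4,"dx":-46.7,"dy":0,"dz":40.0,"spin":23.6},{"grip":9.4,"dx":-46.7,"dy":0,"dz":40.0,"spin":23.6},{"grip":9.4,"dx":-46.7,"dy":0,"dz":40.0,"spin":23.6},{"grip":9.4,"dx":-46.7,"dy":0,"dz":40.0,"spin":23.6},{"grip":9.4,"dx":-46.7,"dy":0,"dz":40.0,"spin":23.6},{"grip":9.4,"dx":-46.7,"dy":0,"dz":40.0,"spin":23.6},{"grip":9.4,"dx":-46.7,"dy":0,"dz":40.0,"spin":23.6},{"grip":9.4,"dx":-46.7,"dy":0,"dz":40.0,"spin":23.6},{"grip":9.4,"dx":-46.7,"dy":0,"dz":40.0,"spin":23.6},{"grip":9.4,"dx":-46.7,"dy":0,"dz":40.0,"spin":23.6},{"grip":9.4,"dx":-46.7,"dy":0,"dz":40.0,"spin":23.6},{"grip":9.4,"dx":-46.7,"dy":0,"dz":40.0,"spin":23.6},{"grip":9.4,"dx":-46.7,"dy":0,"dz":40.0,"spin":23.6},{"grip":9.4,"dx":-46.7,"dy":0,"dz":40.0,"spin":23.6},{"grip":9.4,"dx":-46.7,"dy":0,"dz":40.0,"spin":23.6}]'
python3 - <<'E'
from h import *
import pickle
s=monitor.read_state();print(s['eef_pos'],s['eef_rot'],s['joints'],s['clock'])
c=snap('wrist','w3.png');pickle.dump(c,open('w3.pkl','wb'))
E
```

```text
clock: 2.08
eef_pos: [394.9, 104.2, 178.9]
eef_rot: [-1.571, 0.0, -1.52]
wrist_force: [-1.1, -0.1, -0.1]
finger_gap: 93.9
[394.9226405  104.20706828 178.94585615] [-1.57057255e+00  2.69347592e-05 -1.51997194e+00] [ 1.68256762e-01 -2.26339017e-02  1.88812086e+00  5.54428203e-07
  1.27588030e+00  1.68822854e+00] 2.075
```

View pics/w3.png

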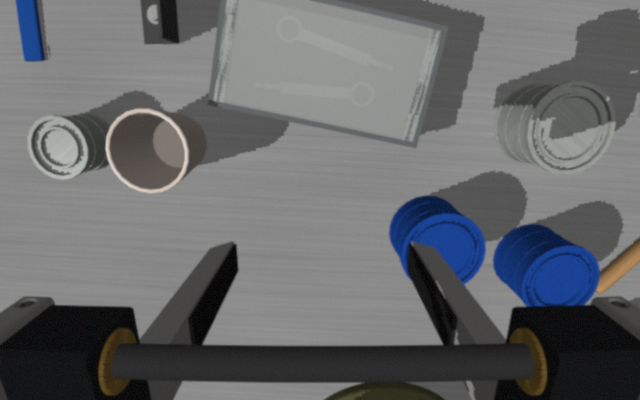

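Wrist view: the tray's near edge runs from (209,103) to (415,146). The blue tin at (445,245) sits close to the right finger. The large tin is at (570,120), and the cup at (148,150) is close to the tray's left end.

```bash
python3 - <<'E'
from h import *
import pickle
np.set_printoptions(precision=1,suppress=True)
c=pickle.load(open('w3.pkl','rb'))
print('tray',cast(c,[(209,103),(417,147),(446,28)],46)[:,:2])
h=cv2.cvtColor(c['color'],cv2.COLOR_RGB2HSV)
m=cv2.inRange(h,(105,150,30),(125,255,255))
for k in cv2.findContours(m,0,2)[0]:
  if cv2.contourArea(k)>800:
    print(cv2.boundingRect(k))
print('blue tops?',cast(c,[(448,252),(560,280),(432,228)],66)[:,:2], 'bot',cast(c,[(428,228),(532,255)],0)[:,:2])
print('large',cast(c,[(576,124)],66)[:,:2],'cup',cast(c,[(148,151)],75)[:,:2])
R=cv2.Rodrigues(np.array(c['rvec']))[0];print('cam',-R.T@c['tvec'])
print('tips',proj(c,[(395,105+47,171),(395,105-47,171),(403,105-59,12),(387,105-59,12),(387,105+59,12)]))
E
```

```text
tray [[471.  211.4]
 [440.1  14.6]
 [546.3   0.9]]
(494, 225, 106, 83)
(390, 197, 95, 87)
(16, 0, 28, 61)
blue tops? [[ 342.2  -23.4]
 [ 316.  -146.2]
 [ 366.3   -4. ]] bot [[ 343.1  -22.3]
 [ 314.7 -154.2]]
large [[ 471.8 -123.4]] cup [[428.4 258.2]]
cam [477.1 106.9 384.8]
tips [[245.5 230.6]
 [391.4 237.5]
 [375.6 176.2]
 [374.2 190.8]
 [265.  185.4]]
```

```bash
python3 -m jog '[{"grip":9.4,"dx":0,"dy":5.0,"dz":0,"spin":0},{"grip":9.4,"dx":0,"dy":10.0,"dz":0,"spin":0},{"grip":9.4,"dx":0,"dy":14.0,"dz":0,"spin":0},{"grip":9.4,"dx":0,"dy":15.8,"dz":0,"spin":0},{"grip":9.4,"dx":0,"dy":15.8,"dz":1.5,"spin":0},{"grip":9.4,"dx":0,"dy":15.8,"dz":3.0,"spin":0},{"grip":9.4,"dx":0,"dy":15.8,"dz":3.6,"spin":0},{"grip":9.4,"dx":0,"dy":15.8,"dz":4.2,"spin":0},{"grip":9.4,"dx":0,"dy":15.8,"dz":4.8,"spin":0},{"grip":9.4,"dx":0,"dy":15.8,"dz":5.4,"spin":0},{"grip":9.4,"dx":0,"dy":15.8,"dz":6.0,"spin":0},{"grip":9.4,"dx":0,"dy":15.8,"dz":6.6,"spin":0},{"grip":9.4,"dx":0,"dy":15.8,"dz":7.2,"spin":0},{"grip":9.4,"dx":0,"dy":15.8,"dz":7.8,"spin":0},{"grip":9.4,"dx":0,"dy":15.8,"dz":8.4,"spin":0},{"grip":9.4,"dx":0,"dy":15.8,"dz":9.0,"spin":0},{"grip":9.4,"dx":0,"dy":15.8,"dz":9.6,"spin":0},{"grip":9.4,"dx":0,"dy":15.8,"dz":10.2,"spin":0},{"grip":9.4,"dx":0,"dy":15.8,"dz":10.8,"spin":0},{"grip":9.4,"dx":0,"dy":15.8,"dz":11.4,"spin":0}]'
python3 -m jog '[{"grip":9.4,"dx":0,"dy":0,"dz":0.6,"spin":0},{"grip":9.4,"dx":0,"dy":0,"dz":1.2,"spin":0},{"grip":9.4,"dx":0,"dy":0,"dz":1.6,"spin":0},{"grip":9.4,"dx":0,"dy":0,"dz":2.0,"spin":0},{"grip":9.4,"dx":0,"dy":0,"dz":2.4,"spin":0},{"grip":9.4,"dx":0,"dy":0,"dz":2.8,"spin":0}]'
python3 - <<'E'
from h import *
import pickle
c=snap('scene','s4.png');d=snap('wrist','w4.png');pickle.dump((c,d),open('c4.pkl','wb'))
i=cv2.resize(c['color'][150:310,205:405,::-1],None,fx=3,fy=3,interpolation=cv2.INTER_CUBIC)
w=cv2.resize(d['color'][:,:,::-1],None,fx=.5,fy=.5)
o=np.zeros((480,600,3),np.uint8);o[:]=i
o[0:200,0:320]=np.where(True,w,0)
cv2.imwrite('pics/m4.png',o)
E
```

```text
clock: 4.62
eef_pos: [509.1, 110.7, 20.8]
eef_rot: [-1.571, 0.0, -1.519]
wrist_force: [-0.4, -0.3, 0.1]
finger_gap: 93.9
clock: 5.38
eef_pos: [536.9, 112.1, 20.8]
eef_rot: [-1.571, 0.0, -1.519]
wrist_force: [-0.6, -0.4, -0.4]
finger_gap: 94.2
```

View pics/m4.png

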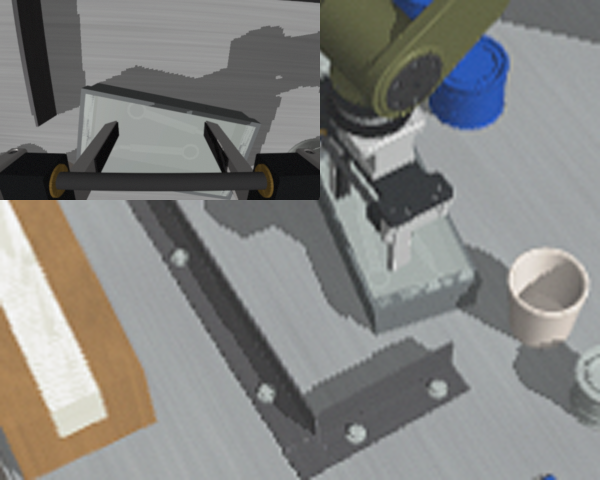

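```bash
python3 - <<'E'
from h import *
import pickle
np.set_printoptions(precision=1,suppress=True)
c,d=pickle.load(open('c4.pkl','rb'))
print('wrist tray top far edge',cast(d,[(172,187),(515,247)],46)[:,:2])
P=[(537,112+53,13),(537,112-53,13),(545,112+53,13),(545,112+53,46)]
print('tips scene crop', (proj(c,P)-(205,150))*3, 'wrist half',proj(d,P)/2)
R=cv2.Rodrigues(np.array(d['rvec']))[0];print('cam',-R.T@d['tvec'])
R=cv2.Rodrigues(np.array(d['rvec']))[0];print(R)
E
cat > g.py <<'E'
from h import *
import sys
a=sys.argv
E
python3 - <<'E'
import cv2,pickle
c,d=pickle.load(open('c4.pkl','rb'))
w=d['color'][:,:,::-1];cv2.imwrite('pics/w4.png',w)
E
```

```text
wrist tray top far edge [[572.4 191.7]
 [547.7   3.2]]
tips scene crop [[393.  285.5]
 [341.7 209.1]
 [385.9 288.8]
 [386.6 270.3]] wrist half [[118.8 115.4]
 [201.  119.3]
 [118.7 109.5]
 [111.8 119.1]]
cam [619.4 114.8 226.8]
[[ 0.1 -1.   0. ]
 [-1.  -0.   0.3]
 [-0.3 -0.  -1. ]]
```

View pics/w4.png

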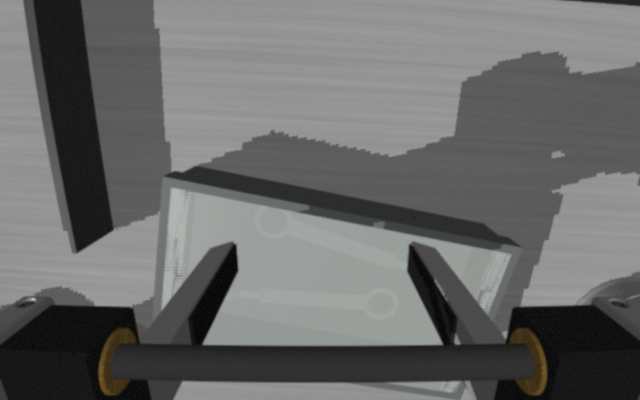

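The fingers have passed over the tray rather than pushed it. The tips look closer to the camera than the stated overhang predicts. Next I measure the real tip height.

The tips really sit about 46–48 mm above the shelf at TCP z 20.8, roughly 34 mm higher than stated. They only skimmed over the lid, and the tray hasn't moved. I'll lift, back off, then go about 31 mm lower.

```bash
python3 -m jog '[{"grip":9.4,"dx":0,"dy":-3.0,"dz":0,"spin":0},{"grip":9.4,"dx":0,"dy":-3.0,"dz":-5.0,"spin":0},{"grip":9.4,"dx":0,"dy":-3.0,"dz":-10.0,"spin":0},{"grip":9.4,"dx":0,"dy":-3.0,"dz":-14.2,"spin":0},{"grip":9.4,"dx":0,"dy":-3.0,"dz":-14.2,"spin":0},{"grip":9.4,"dx":0,"dy":0,"dz":-14.2,"spin":0},{"grip":9.4,"dx":0,"dy":1.5,"dz":-14.2,"spin":0},{"grip":9.4,"dx":0,"dy":2.5,"dz":-14.2,"spin":0},{"grip":9.4,"dx":0,"dy":3.1,"dz":-14.2,"spin":0},{"grip":9.4,"dx":0,"dy":3.1,"dz":-14.2,"spin":0}]'
python3 -m jog '[{"grip":9.4,"dx":0,"dy":0,"dz":1.5,"spin":0},{"grip":9.4,"dx":0,"dy":0,"dz":3.0,"spin":0},{"grip":9.4,"dx":0,"dy":0,"dz":3.6,"spin":0},{"grip":9.4,"dx":0,"dy":0,"dz":4.2,"spin":0},{"grip":9.4,"dx":0,"dy":0,"dz":4.8,"spin":0},{"grip":9.4,"dx":0,"dy":0,"dz":5.4,"spin":0},{"grip":9.4,"dx":0,"dy":0,"dz":6.0,"spin":0}]'
python3 - <<'E'
from h import *
import pickle
c=snap('wrist');pickle.dump(c,open('w5.pkl','wb'))
d=snap('side');
o=np.vstack([cv2.resize(c['color'],None,fx=.75,fy=.75),cv2.resize(d['color'][130:280,200:440],(480,300))])
cv2.imwrite('pics/m5.png',o[:,:,::-1])
E
```

```text
clock: 6.72
eef_pos: [395.0, 104.7, -10.2]
eef_rot: [-1.571, 0.0, -1.519]
wrist_force: [-0.3, 0.3, -0.4]
finger_gap: 93.8
clock: 7.6
eef_pos: [455.1, 107.8, -10.1]
eef_rot: [-1.571, -0.0, -1.519]
wrist_force: [-1.5, -1.4, 1.3]
finger_gap: 93.7
```

View pics/m5.png

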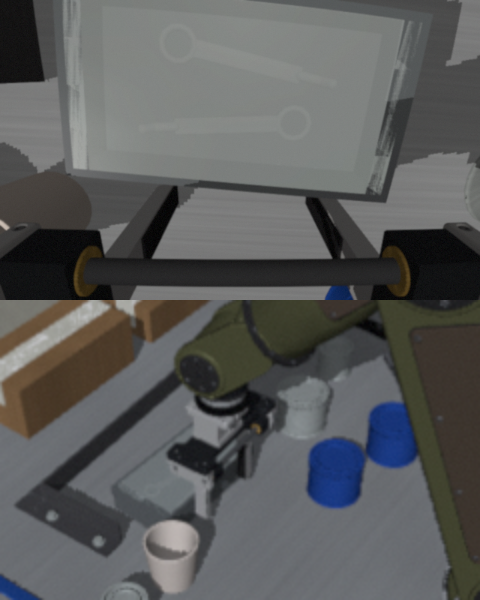

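The fingers are now behind the tray's near edge, with the right finger in contact at about (310,190). The tray is starting to turn square. I'll keep pushing.

```bash
python3 -m jog '[{"grip":9.4,"dx":0,"dy":0,"dz":0.5,"spin":0},{"grip":9.4,"dx":0,"dy":0,"dz":1.0,"spin":0},{"grip":9.4,"dx":0,"dy":0,"dz":1.5,"spin":0},{"grip":9.4,"dx":0,"dy":0,"dz":2.0,"spin":0},{"grip":9.4,"dx":0,"dy":0,"dz":2.5,"spin":0},{"grip":9.4,"dx":0,"dy":0,"dz":3.0,"spin":0},{"grip":9.4,"dx":0,"dy":0,"dz":3.5,"spin":0},{"grip":9.4,"dx":0,"dy":0,"dz":4.0,"spin":0},{"grip":9.4,"dx":0,"dy":0,"dz":4.5,"spin":0},{"grip":9.4,"dx":0,"dy":0,"dz":5.0,"spin":0},{"grip":9.4,"dx":0,"dy":0,"dz":5.5,"spin":0},{"grip":9.4,"dx":0,"dy":0,"dz":6.0,"spin":0},{"grip":9.4,"dx":0,"dy":0,"dz":6.5,"spin":0},{"grip":9.4,"dx":0,"dy":0,"dz":7.0,"spin":0},{"grip":9.4,"dx":0,"dy":0,"dz":7.5,"spin":0},{"grip":9.4,"dx":0,"dy":0,"dz":8.0,"spin":0},{"grip":9.4,"dx":0,"dy":0,"dz":8.5,"spin":0}]'
python3 -m jog '[{"grip":9.4,"dx":0,"dy":0,"dz":0.3,"spin":0},{"grip":9.4,"dx":0,"dy":0,"dz":0.5,"spin":0},{"grip":9.4,"dx":0,"dy":0,"dz":0.7,"spin":0}]'
python3 - <<'E'
from h import *
import pickle
s=monitor.read_state();print(s['moment'])
c=snap('wrist');d=snap('side');pickle.dump((c,d,snap('scene')),open('c6.pkl','wb'))
o=np.vstack([cv2.resize(c['color'],None,fx=.75,fy=.75),cv2.resize(d['color'][130:280,200:440],(480,300))])
cv2.imwrite('pics/m6.png',o[:,:,::-1])
g=cv2.cvtColor(c['color'],cv2.COLOR_RGB2GRAY)
print([int(v) for v in g[:200:4,320]])
E
```

```text
clock: 9.82
eef_pos: [540.0, 112.2, -10.2]
eef_rot: [-1.571, -0.0, -1.519]
wrist_force: [-0.8, 0.5, -1.0]
finger_gap: 94.0
clock: 10.2
eef_pos: [546.7, 112.6, -10.1]
eef_rot: [-1.571, -0.0, -1.519]
wrist_force: [-2.2, -0.8, 0.2]
finger_gap: 94.2
[-0.01103377  0.29448906  0.06255822]
[71, 89, 87, 88, 108, 123, 123, 124, 123, 128, 130, 130, 129, 128, 129, 131, 130, 130, 131, 129, 130, 134, 135, 133, 134, 134, 132, 128, 128, 125, 127, 127, 127, 128, 128, 126, 125, 125, 127, 125, 126, 127, 129, 132, 131, 129, 131, 124, 124, 126]
```

```bash
python3 -m jog '[{"grip":9.4,"dx":0,"dy":0,"dz":0.2,"spin":0},{"grip":9.4,"dx":0,"dy":0,"dz":0.4,"spin":0},{"grip":9.4,"dx":0,"dy":0,"dz":0.4,"spin":0}]'
python3 -m jog '[{"grip":9.4,"dx":0,"dy":0,"dz":0.2,"spin":0},{"grip":9.4,"dx":0,"dy":0,"dz":0.2,"spin":0}]'
python3 -m jog '[{"grip":9.4,"dx":0,"dy":0,"dz":0.2,"spin":0},{"grip":9.4,"dx":0,"dy":0,"dz":0.2,"spin":0}]'
```

```text
clock: 10.72
eef_pos: [550.9, 112.8, -10.1]
eef_rot: [-1.57, 0.0, -1.519]
wrist_force: [0.5, 0.4, 0.5]
finger_gap: 93.8
clock: 10.98
eef_pos: [552.9, 112.9, -10.1]
eef_rot: [-1.57, 0.0, -1.519]
wrist_force: [0.1, 0.4, 0.3]
finger_gap: 94.0
clock: 11.22
eef_pos: [554.9, 113.0, -10.2]
eef_rot: [-1.57, -0.0, -1.519]
wrist_force: [-0.5, -0.2, -0.5]
finger_gap: 94.4
```

```bash
for i in 1 ; do python3 -m jog '[{"grip":9.4,"dx":0,"dy":0,"dz":0.2,"spin":0},{"grip":9.4,"dx":0,"dy":0,"dz":0.2,"spin":0}]'; done
python3 - <<'E'
from h import *
import pickle
c=snap('wrist');d=snap('side');pickle.dump((c,d,snap('scene')),open('c6.pkl','wb'))
o=np.vstack([cv2.resize(c['color'],None,fx=.75,fy=.75),cv2.resize(d['color'][130:280,200:440],(480,300),interpolation=cv2.INTER_CUBIC)])
cv2.imwrite('pics/m6.png',o[:,:,::-1])
E
```

```text
clock: 11.48
eef_pos: [556.9, 113.1, -10.2]
eef_rot: [-1.57, -0.0, -1.519]
wrist_force: [0.0, 0.3, -0.1]
finger_gap: 93.9
```

View pics/m6.png

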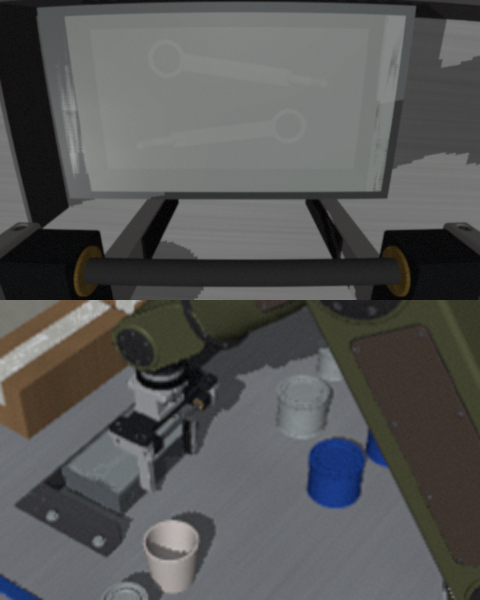

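The tray is square with the back upstand and nearly touching it (dark strip at the top). The end upstand is the dark band at left, about (20,120). I'll continue until the force rises.

```bash
python3 -m jog '[{"grip":9.4,"dx":0,"dy":0,"dz":0.2,"spin":0},{"grip":9.4,"dx":0,"dy":0,"dz":0.2,"spin":0}]'; python3 -m jog '[{"grip":9.4,"dx":0,"dy":0,"dz":0.2,"spin":0},{"grip":9.4,"dx":0,"dy":0,"dz":0.2,"spin":0}]'
python3 - <<'E'
from h import *
import pickle
np.set_printoptions(precision=1,suppress=True)
c=pickle.load(open('c6.pkl','rb'))[0]
print('tray near, far corners',cast(c,[(95,263),(517,263),(53,10),(553,6)],46)[:,:2])
print('endup top free end',cast(c,[(53,297),(40,297)],40)[:,:2])
g=c['color'].astype(int).sum(2)//3
for r in (60,120,180,240):print(r,list(g[r,0:130:5]))
for q in (200,400):print(q,list(g[0:40:2,q]))
E
```

```text
clock: 11.88
eef_pos: [558.8, 113.2, -10.1]
eef_rot: [-1.571, -0.0, -1.519]
wrist_force: [-0.2, -0.6, 0.3]
finger_gap: 93.7
clock: 12.12
eef_pos: [560.9, 113.3, -10.2]
eef_rot: [-1.57, 0.0, -1.519]
wrist_force: [-1.0, 0.8, 0.1]
finger_gap: 93.7
tray near, far corners [[561.2 219.6]
 [571.6  20.7]
 [670.3 224.5]
 [681.2  27.4]]
endup top free end [[537.  249.6]
 [536.4 256.9]]
60 [np.int64(14), np.int64(22), np.int64(20), np.int64(17), np.int64(18), np.int64(13), np.int64(19), np.int64(16), np.int64(21), np.int64(20), np.int64(18), np.int64(71), np.int64(87), np.int64(88), np.int64(86), np.int64(87), np.int64(87), np.int64(87), np.int64(98), np.int64(119), np.int64(120), np.int64(120), np.int64(118), np.int64(120), np.int64(118), np.int64(126)]
120 [np.int64(69), np.int64(14), np.int64(17), np.int64(16), np.int64(15), np.int64(16), np.int64(16), np.int64(19), np.int64(20), np.int64(17), np.int64(15), np.int64(21), np.int64(22), np.int64(74), np.int64(96), np.int64(92), np.int64(103), np.int64(103), np.int64(120), np.int64(118), np.int64(122), np.int64(128), np.int64(122), np.int64(123
[... 687 characters left out ...]
2), np.int64(103), np.int64(104), np.int64(101), np.int64(101), np.int64(101), np.int64(131), np.int64(136)]
200 [np.int64(17), np.int64(26), np.int64(73), np.int64(85), np.int64(87), np.int64(86), np.int64(87), np.int64(84), np.int64(87), np.int64(113), np.int64(120), np.int64(120), np.int64(120), np.int64(117), np.int64(120), np.int64(118), np.int64(119), np.int64(119), np.int64(120), np.int64(126)]
400 [np.int64(16), np.int64(45), np.int64(83), np.int64(87), np.int64(87), np.int64(86), np.int64(88), np.int64(87), np.int64(97), np.int64(120), np.int64(120), np.int64(120), np.int64(122), np.int64(120), np.int64(120), np.int64(120), np.int64(121), np.int64(119), np.int64(124), np.int64(128)]
```

```bash
python3 -m jog '[{"grip":9.4,"dx":0,"dy":0,"dz":0.2,"spin":0},{"grip":9.4,"dx":0,"dy":0,"dz":0.2,"spin":0}]'; python3 -m jog '[{"grip":9.4,"dx":0,"dy":0,"dz":0.2,"spin":0},{"grip":9.4,"dx":0,"dy":0,"dz":0.2,"spin":0}]'
```

```text
clock: 12.38
eef_pos: [561.2, 113.5, -10.2]
eef_rot: [-1.575, -0.0, -1.519]
wrist_force: [-13.7, 0.1, 9.5]
finger_gap: 94.2
clock: 12.62
eef_pos: [561.2, 113.6, -10.2]
eef_rot: [-1.579, -0.0, -1.52]
wrist_force: [-29.7, 0.3, 21.2]
finger_gap: 94.5
```

```bash
python3 -m jog '[{"grip":9.4,"dx":0,"dy":0,"dz":0.15,"spin":0},{"grip":9.4,"dx":0,"dy":0,"dz":0.15,"spin":0}]'
```

```text
clock: 12.88
eef_pos: [561.1, 113.7, -10.2]
eef_rot: [-1.583, -0.0, -1.52]
wrist_force: [-41.5, 0.1, 29.6]
finger_gap: 94.1
```

Contact with the back upstand is firm at TCP x≈561. I'll back off and move to the free end of the tray, with the jaws turned along x and partly closed.

```bash
python3 -m jog '[{"grip":9.4,"dx":0,"dy":0,"dz":-1.0,"spin":0},{"grip":9.4,"dx":0,"dy":0,"dz":-3.5,"spin":0},{"grip":5,"dx":0,"dy":-5,"dz":-3.5,"spin":0},{"grip":5,"dx":0,"dy":-10,"dz":-3.5,"spin":0},{"grip":5,"dx":13.1,"dy":-10,"dz":5.4,"spin":-90},{"grip":5,"dx":13.1,"dy":-10,"dz":5.4,"spin":-90},{"grip":5,"dx":13.1,"dy":-10,"dz":5.4,"spin":-90},{"grip":5,"dx":13.1,"dy":-10,"dz":5.4,"spin":-90},{"grip":5,"dx":13.1,"dy":-10,"dz":5.4,"spin":-90},{"grip":5,"dx":13.1,"dy":-10,"dz":5.4,"spin":-90},{"grip":5,"dx":13.1,"dy":-10,"dz":5.4,"spin":-90},{"grip":5,"dx":13.1,"dy":-10,"dz":5.4,"spin":-90},{"grip":5,"dx":13.1,"dy":-10,"dz":5.4,"spin":-90},{"grip":5,"dx":13.1,"dy":-10,"dz":5.4,"spin":-90},{"grip":5,"dx":13.1,"dy":-10,"dz":5.4,"spin":-90},{"grip":5,"dx":13.1,"dy":-10,"dz":5.4,"spin":-90}]'
python3 - <<'E'
from h import *
import pickle
c=snap('wrist');pickle.dump((c,snap('scene'),snap('side')),open('c7.pkl','wb'))
cv2.imwrite('pics/w7.png',c['color'][:,:,::-1])
c=pickle.load(open('c7.pkl','rb'))[0];g=c['color'].astype(int).sum(2)//3
h=np.hstack
for r in range(0,240,20):print(r,*[int(v) for v in g[r,::16]])
np.set_printoptions(precision=0,suppress=True)
print(proj(c,[(684,24,46),(574,20,46),(679,0,0),(629,20,46)]))
E
```

```text
clock: 14.88
eef_pos: [626.9, -14.4, 89.8]
eef_rot: [-1.571, -0.0, 0.051]
wrist_force: [0.9, -0.6, 0.7]
finger_gap: 50.1
0 135 130 131 134 135 134 132 131 132 135 135 136 134 138 136 136 139 149 147 156 147 146 146 153 147 136 92 68 68 132 132 133 136 136 132 52 52 49 50 48
20 134 132 129 130 136 136 131 129 134 136 134 136 134 138 137 136 136 146 147 154 146 147 147 151 145 137 78 71 78 133 130 133 133 131 135 49 48 50 48 49
40 130 133 127 129 134 136 130 129 137 134 136 135 134 140 136 135 137 147 146 154 147 147 152 145 145 138 69 69 101 129 135 129 134 134 134 50 49 49 50 49
60 130 134 130 132 130 132 130 128 136 132 134 135 133 137 134 134 135 146 146 151 146 145 151 145 144 134 61 72 130 129 130 133 131 134 129 48 48 47 47 46
80 135 135 128 131 129 130 134 127 135 131 130 133 135 137 135 133 123 143 143 145 148 145 151 143 144 133 48 69 130 130 129 136 136 129 70 48 46 52 47 47
100 131 130 129 129 130 134 133 130 131 132 129 133 133 133 136 132 109 145 142 143 146 145 145 144 144 135 42 68 131 130 132 131 134 132 50 48 50 53 47 51
120 130 134 129 129 132 130 132 130 130 133 127
[... 198 characters left out ...]
 141 141 141 134 40 71 128 132 128 132 132 128 53 50 53 50 50 53
160 47 45 90 130 132 129 130 131 131 127 131 132 129 130 135 132 93 95 95 97 95 96 95 96 95 95 104 71 130 128 131 129 127 86 50 53 54 51 54 54
180 33 24 23 132 129 134 133 131 131 131 133 132 131 132 134 130 130 136 80 82 81 83 84 82 82 23 47 68 133 131 133 129 131 53 53 52 52 52 52 100
200 34 25 27 71 136 137 133 130 133 136 129 133 132 131 131 129 129 136 81 80 82 82 84 83 83 31 67 79 130 133 131 135 130 53 52 49 50 52 54 100
220 28 26 22 81 81 135 134 134 138 137 133 133 136 134 131 130 130 135 132 128 132 132 132 136 135 38 67 126 130 135 134 135 136 53 52 53 52 52 52 103
[[405. 168.]
 [251. 165.]
 [384. 185.]
 [328. 169.]]
```

The tray end edge appears at row ~165, cols 253–410, where predicted (y≈22). Next I descend and push toward the end upstand.

```bash
python3 -m jog '[{"grip":5,"dx":0,"dy":5,"dz":0,"spin":0},{"grip":5,"dx":0,"dy":9,"dz":0,"spin":0},{"grip":5,"dx":0,"dy":10,"dz":0,"spin":0},{"grip":5,"dx":0,"dy":10,"dz":1.0,"spin":0},{"grip":5,"dx":0,"dy":10,"dz":2.0,"spin":0},{"grip":5,"dx":0,"dy":10,"dz":2.5,"spin":0},{"grip":5,"dx":0,"dy":10,"dz":3.0,"spin":0},{"grip":5,"dx":0,"dy":10,"dz":3.5,"spin":0},{"grip":5,"dx":0,"dy":10,"dz":4.0,"spin":0},{"grip":5,"dx":0,"dy":10,"dz":4.4,"spin":0},{"grip":5,"dx":0,"dy":10,"dz":4.8,"spin":0},{"grip":5,"dx":0,"dy":10,"dz":5.0,"spin":0}]'
python3 -m jog '[{"grip":5,"dx":0,"dy":0,"dz":0.2,"spin":0},{"grip":5,"dx":0,"dy":0,"dz":0.2,"spin":0}]'
python3 -m jog '[{"grip":5,"dx":0,"dy":0,"dz":0.2,"spin":0},{"grip":5,"dx":0,"dy":0,"dz":0.2,"spin":0}]'
```

```text
clock: 16.52
eef_pos: [624.2, 35.7, -10.2]
eef_rot: [-1.571, 0.0, 0.052]
wrist_force: [-0.3, -2.6, 1.7]
finger_gap: 50.0
clock: 16.77
eef_pos: [624.1, 37.8, -10.3]
eef_rot: [-1.57, 0.0, 0.052]
wrist_force: [1.3, -0.6, 0.0]
finger_gap: 49.6
clock: 17.02
eef_pos: [623.9, 39.8, -10.3]
eef_rot: [-1.571, 0.0, 0.052]
wrist_force: [-0.0, 0.2, 0.5]
finger_gap: 49.8
```

```bash
python3 -m jog '[{"grip":5,"dx":0,"dy":0,"dz":0.2,"spin":0},{"grip":5,"dx":0,"dy":0,"dz":0.2,"spin":0}]'
python3 -m jog '[{"grip":5,"dx":0,"dy":0,"dz":0.2,"spin":0},{"grip":5,"dx":0,"dy":0,"dz":0.2,"spin":0}]'
```

```text
clock: 17.27
eef_pos: [623.8, 41.8, -10.3]
eef_rot: [-1.571, 0.0, 0.052]
wrist_force: [0.1, 0.4, 0.5]
finger_gap: 49.9
clock: 17.52
eef_pos: [623.8, 43.7, -10.2]
eef_rot: [-1.571, 0.0, 0.052]
wrist_force: [0.2, 0.6, 0.2]
finger_gap: 49.9
```

```bash
python3 -m jog '[{"grip":5,"dx":0,"dy":0,"dz":0.2,"spin":0},{"grip":5,"dx":0,"dy":0,"dz":0.2,"spin":0}]'
```

```text
clock: 17.77
eef_pos: [623.7, 45.7, -10.1]
eef_rot: [-1.571, -0.0, 0.052]
wrist_force: [-0.1, -0.5, -0.4]
finger_gap: 50.0
```

```bash
python3 -m jog '[{"grip":5,"dx":0,"dy":0,"dz":0.2,"spin":0},{"grip":5,"dx":0,"dy":0,"dz":0.2,"spin":0}]'
```

```text
clock: 18.02
eef_pos: [623.7, 47.7, -10.1]
eef_rot: [-1.571, -0.0, 0.052]
wrist_force: [-0.6, -0.3, 0.2]
finger_gap: 50.1
```

```bash
python3 -m jog '[{"grip":5,"dx":0,"dy":0,"dz":0.2,"spin":0},{"grip":5,"dx":0,"dy":0,"dz":0.2,"spin":0}]'
```

```text
clock: 18.27
eef_pos: [623.5, 49.7, -10.1]
eef_rot: [-1.571, -0.0, 0.052]
wrist_force: [-0.8, -1.0, 0.4]
finger_gap: 50.3
```

```bash
python3 -m jog '[{"grip":5,"dx":0,"dy":0,"dz":0.15,"spin":0},{"grip":5,"dx":0,"dy":0,"dz":0.15,"spin":0}]'
```

```text
clock: 18.52
eef_pos: [623.4, 50.6, -10.1]
eef_rot: [-1.571, 0.0, 0.052]
wrist_force: [-1.1, -5.0, 0.5]
finger_gap: 50.2
```

```bash
python3 -m jog '[{"grip":5,"dx":0,"dy":0,"dz":0.15,"spin":0},{"grip":5,"dx":0,"dy":0,"dz":0.15,"spin":0}]'
```

```text
clock: 18.77
eef_pos: [623.3, 50.7, -10.1]
eef_rot: [-1.573, 0.001, 0.051]
wrist_force: [-1.8, -14.3, 1.4]
finger_gap: 49.7
```

The end upstand is reached at TCP y 50.7. Next I re-seat the tray gently against the back, using two fingers.

```bash
python3 -m jog '[{"grip":5,"dx":0,"dy":0,"dz":-1,"spin":0},{"grip":5,"dx":0,"dy":0,"dz":-3,"spin":0},{"grip":5,"dx":0,"dy":-5,"dz":-3,"spin":0},{"grip":5,"dx":0,"dy":-9,"dz":-3,"spin":0},{"grip":9.4,"dx":-8.8,"dy":-9,"dz":10.9,"spin":90},{"grip":9.4,"dx":-8.8,"dy":-9,"dz":10.9,"spin":90},{"grip":9.4,"dx":-8.8,"dy":-9,"dz":10.9,"spin":90},{"grip":9.4,"dx":-8.8,"dy":-9,"dz":10.9,"spin":90},{"grip":9.4,"dx":-8.8,"dy":-9,"dz":10.9,"spin":90},{"grip":9.4,"dx":-8.8,"dy":-9,"dz":10.9,"spin":90},{"grip":9.4,"dx":-8.8,"dy":-9,"dz":10.9,"spin":90},{"grip":9.4,"dx":-8.8,"dy":-9,"dz":10.9,"spin":90},{"grip":9.4,"dx":-8.8,"dy":-9,"dz":10.9,"spin":90},{"grip":9.4,"dx":-8.8,"dy":-9,"dz":10.9,"spin":90},{"grip":9.4,"dx":-8.8,"dy":-4,"dz":10.9,"spin":90},{"grip":9.4,"dx":-8.8,"dy":0,"dz":10.9,"spin":90},{"grip":9.4,"dx":-8.8,"dy":0,"dz":10.9,"spin":90}]'
python3 -m jog '[{"grip":9.4,"dx":0,"dy":0,"dz":0.8,"spin":0},{"grip":9.4,"dx":0,"dy":0,"dz":1.6,"spin":0},{"grip":9.4,"dx":0,"dy":0,"dz":2.2,"spin":0},{"grip":9.4,"dx":0,"dy":0,"dz":2.5,"spin":0},{"grip":9.4,"dx":0,"dy":0,"dz":2.7,"spin":0},{"grip":9.4,"dx":0,"dy":0,"dz":2.7,"spin":0}]'
```

```text
clock: 20.9
eef_pos: [528.3, 156.1, -12.3]
eef_rot: [-1.576, -0.001, -1.518]
wrist_force: [-0.1, -0.3, 0.7]
finger_gap: 94.1
clock: 21.65
eef_pos: [556.8, 158.2, -10.2]
eef_rot: [-1.571, -0.0, -1.519]
wrist_force: [0.8, 0.0, -0.2]
finger_gap: 93.9
```

```bash
python3 -m jog '[{"grip":9.4,"dx":0,"dy":0,"dz":0.15,"spin":0},{"grip":9.4,"dx":0,"dy":0,"dz":0.15,"spin":0}]'
```

```text
clock: 21.9
eef_pos: [558.3, 158.3, -10.2]
eef_rot: [-1.571, -0.0, -1.519]
wrist_force: [-0.4, 0.3, 0.2]
finger_gap: 94.1
```

```bash
python3 -m jog '[{"grip":9.4,"dx":0,"dy":0,"dz":0.15,"spin":0},{"grip":9.4,"dx":0,"dy":0,"dz":0.15,"spin":0}]'
```

```text
clock: 22.15
eef_pos: [559.1, 158.3, -10.2]
eef_rot: [-1.573, -0.0, -1.519]
wrist_force: [-6.6, -0.5, 4.4]
finger_gap: 93.9
```

```bash
python3 -m jog '[{"grip":9.4,"dx":0,"dy":0,"dz":0.15,"spin":0},{"grip":9.4,"dx":0,"dy":0,"dz":0.15,"spin":0}]'; python3 -c "
from cell import monitor
print(monitor.read_state()['moment'])"
```

```text
clock: 22.4
eef_pos: [559.2, 158.5, -10.2]
eef_rot: [-1.576, -0.0, -1.519]
wrist_force: [-17.6, -1.2, 12.0]
finger_gap: 93.8
[-0.52866207  2.94738651 -0.71643014]
```

The tray is seated against both upstands: back contact at x 559.2 agrees with 561.2 seen earlier, given the stop's skew. Next, the large tin.

```bash
python3 -m jog '[{"grip":9.4,"dx":0,"dy":0,"dz":-1,"spin":0},{"grip":9.4,"dx":0,"dy":0,"dz":-3.5,"spin":0},{"grip":6,"dx":0,"dy":-5,"dz":-3.5,"spin":0},{"grip":6,"dx":0,"dy":-10,"dz":-3.5,"spin":0},{"grip":6,"dx":26.6,"dy":-10,"dz":-18,"spin":0},{"grip":6,"dx":26.6,"dy":-10,"dz":-18,"spin":0},{"grip":6,"dx":26.6,"dy":-10,"dz":-18,"spin":0},{"grip":6,"dx":26.6,"dy":-10,"dz":-18,"spin":0},{"grip":6,"dx":26.6,"dy":-10,"dz":-18,"spin":0},{"grip":6,"dx":26.6,"dy":-10,"dz":-18,"spin":0},{"grip":6,"dx":26.6,"dy":-10,"dz":-18,"spin":0},{"grip":6,"dx":26.6,"dy":-10,"dz":-18,"spin":0},{"grip":6,"dx":26.6,"dy":-10,"dz":-18,"spin":0}]'
python3 - <<'E'
from h import *
import pickle
np.set_printoptions(precision=0,suppress=True)
c=snap('wrist');pickle.dump((c,snap('scene'),snap('side')),open('c8.pkl','wb'))
a,b=c,pickle.load(open('c8.pkl','rb'))
s,d=b[1],b[2]
cr=lambda i,x,y,w,h:cv2.resize(i['color'][y:y+h,x:x+w],(400,300),interpolation=cv2.INTER_CUBIC)
o=np.vstack([np.hstack([cv2.resize(c['color'],(400,300)),cr(s,225,125,200,150)]),np.hstack([cr(s,250,190,120,90),cr(d,200,150,200,150)])])
cv2.imwrite('pics/m8.png',o[:,:,::-1])
E
```

```text
clock: 24.02
eef_pos: [395.7, -115.8, 89.8]
eef_rot: [-1.571, 0.0, -1.517]
wrist_force: [-0.3, 0.2, 0.5]
finger_gap: 59.9
```

View pics/m8.png

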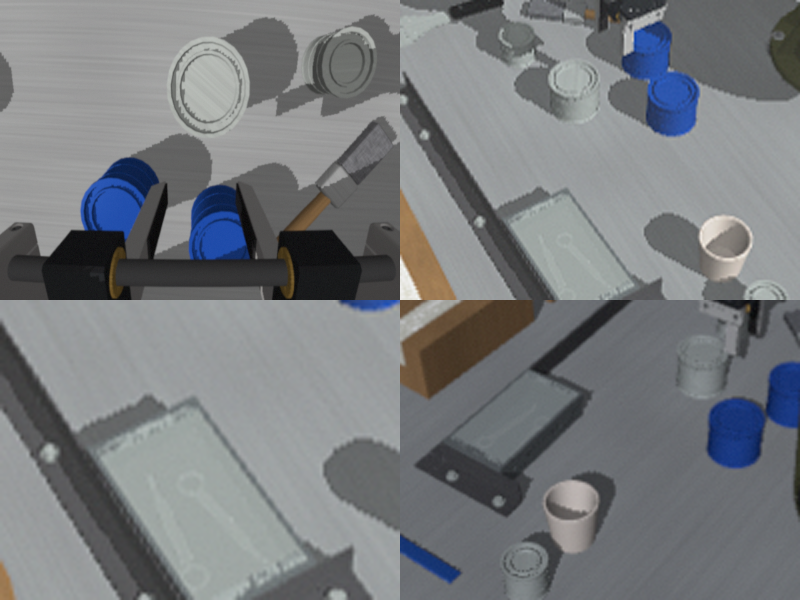

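The tray sits in the corner in both views. The wrist view shows the large tin's top centred at (208,86) in the mosaic, which is full-image (333,115). The blue tins sit behind and to the left of the fingers. I'll convert these to positions.

```bash
python3 - <<'E'
from h import *
import pickle
np.set_printoptions(precision=1,suppress=True)
c,s,d=pickle.load(open('c8.pkl','rb'))
print('large',cast(c,[(333,115)],66)[:,:2])
print('scene',cast(s,[(225+574/2-200,125+76/2)],66)[:,:2],'side',cast(d,[(200+(703-400)/2,150+(354-300)/2)],66)[:,:2])
print('blue tops',cast(c,[(110*1.6,209*1.333),(219*1.6,240*1.333)],66)[:,:2],'sa',cast(c,[(346*1.6,63*1.333)],52)[:,:2])
E
```

```text
large [[ 469.9 -120.1]]
scene [[ 466.3 -117.9]] side [[ 460.9 -111.4]]
blue tops [[ 349.5  -13.4]
 [ 322.3 -142.3]] sa [[ 499.1 -266.8]]
```

```bash
python3 -m jog '[{"grip":6,"dx":0.2,"dy":4,"dz":0,"spin":0},{"grip":6,"dx":0.2,"dy":8,"dz":0,"spin":0},{"grip":6,"dx":0.2,"dy":10,"dz":0,"spin":0},{"grip":6,"dx":0.2,"dy":10,"dz":1,"spin":0},{"grip":6,"dx":0.2,"dy":10,"dz":2,"spin":0},{"grip":6,"dx":0.2,"dy":10,"dz":2.6,"spin":0},{"grip":6,"dx":0.2,"dy":10,"dz":3.2,"spin":0},{"grip":6,"dx":0.2,"dy":10,"dz":3.8,"spin":0},{"grip":6,"dx":0.2,"dy":10,"dz":4.4,"spin":0},{"grip":6,"dx":0.2,"dy":10,"dz":5,"spin":0},{"grip":6,"dx":0.2,"dy":10,"dz":5.6,"spin":0},{"grip":6,"dx":0.2,"dy":10,"dz":6.2,"spin":0},{"grip":6,"dx":0.2,"dy":10,"dz":6.8,"spin":0},{"grip":6,"dx":0.2,"dy":10,"dz":7.4,"spin":0},{"grip":6,"dx":0.2,"dy":10,"dz":8,"spin":0},{"grip":6,"dx":0.2,"dy":10,"dz":8.6,"spin":0},{"grip":6,"dx":0.2,"dy":10,"dz":9.2,"spin":0},{"grip":6,"dx":0.2,"dy":10,"dz":9.8,"spin":0},{"grip":6,"dx":0.2,"dy":10,"dz":10.4,"spin":0},{"grip":6,"dx":0.2,"dy":10,"dz":11,"spin":0}]'
python3 - <<'E'
from h import *
import pickle
np.set_printoptions(precision=1,suppress=True)
c=snap('wrist');pickle.dump(c,open('w9.pkl','wb'));g=cv2.GaussianBlur(c['color'],(3,3),0).astype(int).sum(2)//3
print(c['color'].mean())
for r in range(60,400,30):print(r,*[int(v) for v in g[r,160:480:10]])
s=monitor.read_state();p=s['eef_pos']
print(proj(c,[(p[0]+37+42*np.cos(a),p[1]+2+42*np.sin(a),66) for a in (0,1.57,3.14,4.71)]))
E
```

```text
clock: 26.68
eef_pos: [505.7, -112.8, -10.2]
eef_rot: [-1.571, 0.0, -1.519]
wrist_force: [-3.9, -0.9, 2.3]
finger_gap: 60.2
107.81559895833334
60 147 146 145 146 146 146 146 146 146 146 146 146 147 147 147 146 147 146 145 146 146 145 144 144 145 145 146 138 101 92 92 90
90 146 146 145 146 144 145 145 145 144 144 142 142 142 142 143 143 143 143 144 143 131 92 90 89 90 91 92 90 90 90 89 90
120 144 144 144 144 144 145 145 146 146 145 145 145 149 166 166 171 170 171 170 166 155 93 93 93 92 92 91 91 91 90 91 91
150 145 145 145 145 145 144 144 144 167 164 134 162 141 162 157 130 132 79 85 103 89 104 104 83 103 90 92 92 92 92 92 93
180 144 144 145 145 145 146 153 161 102 160 112 101 105 101 102 103 100 100 102 104 102 103 89 98 102 73 104 91 93 92 93 94
210 145 144 145 145 146 147 165 100 170 85 154 103 99 101 100 103 101 104 102 101 102 98 99 99 103 102 88 98 94 95 95 94
240 146 146 146 146 146 147 161 70 101 159 145 100 100 104 103 103 104 102 98 98 101 102 100 77 101 99 100 92 92 122 144 145
270 142 143 144 145 147 148 150 121 153 87 107 96 83 101 102 102 100 99 100 102 101 82 103 100 72 99 152 151 150 149 149 148
300 146 147 148 148 150 151 74 74 65 12 131 100 88 72 86 99 100 97 93 78 77 102 112 11 12 75 74 81 146 145 146 146
330 15 16 16 38 36 74 74 60 13 105 149 148 149 150 149 148 148 147 147 147 147 147 147 148 9 51 75 73 74 37 17 16
360 30 13 59 46 45 45 46 46 46 45 45 46 45 45 45 45 45 46 44 44 45 45 45 46 45 45 45 46 45 45 45 29
390 23 19 61 44 13 56 58 88 90 89 90 90 91 92 92 92 93 143 149 149 148 149 149 147 146 146 125 60 11 19 46 21
[[324.  108.8]
 [209.5 215.8]
 [313.3 315.5]
 [426.1 226.7]]
```

The tin nests between the fingers as predicted (cols 215–425, rows 115–310). I'll continue to the back upstand.

```bash
python3 -m jog '[{"grip":6,"dx":0,"dy":0,"dz":0.6,"spin":0},{"grip":6,"dx":0,"dy":0,"dz":1.2,"spin":0},{"grip":6,"dx":0,"dy":0,"dz":1.8,"spin":0},{"grip":6,"dx":0,"dy":0,"dz":2.4,"spin":0},{"grip":6,"dx":0,"dy":0,"dz":3.0,"spin":0},{"grip":6,"dx":0,"dy":0,"dz":3.6,"spin":0},{"grip":6,"dx":0,"dy":0,"dz":4.2,"spin":0},{"grip":6,"dx":0,"dy":0,"dz":4.8,"spin":0},{"grip":6,"dx":0,"dy":0,"dz":5.4,"spin":0},{"grip":6,"dx":0,"dy":0,"dz":6.0,"spin":0},{"grip":6,"dx":0,"dy":0,"dz":6.6,"spin":0},{"grip":6,"dx":0,"dy":0,"dz":7.2,"spin":0},{"grip":6,"dx":0,"dy":0,"dz":7.8,"spin":0},{"grip":6,"dx":0,"dy":0,"dz":8.4,"spin":0},{"grip":6,"dx":0,"dy":0,"dz":8.9,"spin":0},{"grip":6,"dx":0,"dy":0,"dz":9.3,"spin":0},{"grip":6,"dx":0,"dy":0,"dz":9.6,"spin":0},{"grip":6,"dx":0,"dy":0,"dz":9.8,"spin":0}]'; python3 -m jog '[{"grip":6,"dx":0,"dy":0,"dz":0.2,"spin":0},{"grip":6,"dx":0,"dy":0,"dz":0.2,"spin":0}]'
```

```text
clock: 28.98
eef_pos: [603.3, -107.7, -10.2]
eef_rot: [-1.571, 0.0, -1.519]
wrist_force: [-2.7, -0.5, 1.0]
finger_gap: 60.0
clock: 29.22
eef_pos: [605.4, -107.6, -10.2]
eef_rot: [-1.57, -0.0, -1.519]
wrist_force: [-0.9, -0.0, 0.1]
finger_gap: 60.1
```

```bash
python3 -m jog '[{"grip":6,"dx":0,"dy":0,"dz":0.2,"spin":0},{"grip":6,"dx":0,"dy":0,"dz":0.2,"spin":0}]'
```

```text
clock: 29.48
eef_pos: [607.3, -107.6, -10.1]
eef_rot: [-1.571, -0.0, -1.519]
wrist_force: [-0.4, 0.1, -0.2]
finger_gap: 60.4
```

```bash
python3 -m jog '[{"grip":6,"dx":0,"dy":0,"dz":0.15,"spin":0},{"grip":6,"dx":0,"dy":0,"dz":0.15,"spin":0}]'
```

```text
clock: 29.72
eef_pos: [608.8, -107.5, -10.1]
eef_rot: [-1.571, -0.0, -1.519]
wrist_force: [-1.1, -0.6, -0.1]
finger_gap: 60.0
```

```bash
python3 -m jog '[{"grip":6,"dx":0,"dy":0,"dz":0.15,"spin":0},{"grip":6,"dx":0,"dy":0,"dz":0.15,"spin":0}]'
```

```text
clock: 29.98
eef_pos: [610.3, -107.4, -10.1]
eef_rot: [-1.571, -0.0, -1.519]
wrist_force: [-1.0, -0.1, 0.3]
finger_gap: 60.3
```

```bash
python3 -m jog '[{"grip":6,"dx":0,"dy":0,"dz":0.15,"spin":0},{"grip":6,"dx":0,"dy":0,"dz":0.15,"spin":0}]'
```

```text
clock: 30.22
eef_pos: [611.8, -107.3, -10.1]
eef_rot: [-1.571, -0.0, -1.519]
wrist_force: [-1.0, 0.1, 0.4]
finger_gap: 60.1
```

```bash
python3 -m jog '[{"grip":6,"dx":0,"dy":0,"dz":0.1,"spin":0},{"grip":6,"dx":0,"dy":0,"dz":0.1,"spin":0}]'
```

```text
clock: 30.48
eef_pos: [611.9, -107.3, -10.2]
eef_rot: [-1.573, 0.0, -1.519]
wrist_force: [-7.7, -0.0, 5.1]
finger_gap: 59.8
```

Tin is against the back at TCP x 611.9. Before swinging round, I check how far the cartons behind the stop reach toward the gripper body.

```bash
python3 - <<'E'
from h import *
import pickle
np.set_printoptions(precision=0,suppress=True)
C=pickle.load(open('c1.pkl','rb'))
f=lambda p:np.array(p)/3+(170,125)
print(cast(C['side'],f([(133,221),(291,103),(318,77),(416,8)]),0)[:,:2])
for z in (60,90,120):print(z,cast(C['side'],f([(120,153),(278,55)]),z)[:,:2],cast(C['scene'],[(243/3*0+205+36/3,125+240/3),(205+155/3,125+493/3)],z)[:,:2])
E
```

```text
[[ 803.  176.]
 [ 804.  -85.]
 [ 812. -145.]
 [ 808. -337.]]
60 [[838. 149.]
 [822. -90.]] [[ 799. -108.]
 [ 807.  211.]]
90 [[807. 172.]
 [791. -59.]] [[802. -83.]
 [810. 226.]]
120 [[776. 195.]
 [761. -29.]] [[806. -59.]
 [813. 242.]]
```

```bash
python3 -m jog '[{"grip":6,"dx":0,"dy":0,"dz":-1,"spin":0},{"grip":6,"dx":0,"dy":0,"dz":-3.5,"spin":0},{"grip":6,"dx":0,"dy":-5,"dz":-3.5,"spin":0},{"grip":4,"dx":0,"dy":-10,"dz":-3.5,"spin":0},{"grip":4,"dx":8.2,"dy":-10,"dz":3.85,"spin":-90},{"grip":4,"dx":8.2,"dy":-10,"dz":3.85,"spin":-90},{"grip":4,"dx":8.2,"dy":-10,"dz":3.85,"spin":-90},{"grip":4,"dx":8.2,"dy":-10,"dz":3.85,"spin":-90},{"grip":4,"dx":8.2,"dy":-10,"dz":3.85,"spin":-90},{"grip":4,"dx":8.2,"dy":-10,"dz":3.85,"spin":-90},{"grip":4,"dx":8.2,"dy":-10,"dz":3.85,"spin":-90},{"grip":4,"dx":8.2,"dy":-10,"dz":3.85,"spin":-90},{"grip":4,"dx":8.2,"dy":-10,"dz":3.85,"spin":-90},{"grip":4,"dx":8.2,"dy":-10,"dz":3.85,"spin":-90},{"grip":4,"dx":8.2,"dy":-10,"dz":3.85,"spin":-90}]'
python3 - <<'E'
from h import *
import pickle
np.set_printoptions(precision=1,suppress=True)
c=snap('wrist');s=snap('scene');pickle.dump((c,s),open('c10.pkl','wb'));g=cv2.GaussianBlur(c['color'],(3,3),0).astype(int).sum(2)//3
for r in range(0,300,25):print(r,*[int(v) for v in g[r,180:480:10]])
print(proj(c,[(649.5+42*np.cos(a),-105+42*np.sin(a),66) for a in (0,1.57,3.14,4.71)]))
print(proj(c,[(691.5,-105,40),(695,-170,40)]))
E
```

```text
clock: 32.35
eef_pos: [655.3, -187.2, 89.9]
eef_rot: [-1.571, -0.0, 0.05]
wrist_force: [0.0, -0.1, -0.3]
finger_gap: 40.1
0 134 132 132 133 133 132 136 132 134 135 132 131 132 134 129 135 134 137 131 138 34 47 53 73 70 135 133 133 135 136
25 136 134 132 132 132 132 135 130 133 134 131 131 133 134 130 134 136 136 132 138 34 44 55 72 75 137 133 135 136 136
50 135 135 132 132 133 133 137 131 133 139 143 97 155 146 156 155 109 105 155 135 35 43 65 71 114 135 136 137 140 137
75 136 136 134 133 133 136 136 131 154 135 111 154 154 159 159 154 154 155 152 146 145 43 69 70 133 134 138 136 139 138
100 137 138 136 133 135 137 138 134 84 148 156 152 156 154 155 157 156 154 155 153 140 43 68 66 137 134 136 138 141 135
125 139 141 136 135 135 139 137 134 149 152 116 158 150 156 152 150 155 153 151 152 126 41 67 65 135 135 136 141 139 138
150 140 143 138 137 137 139 138 135 138 135 154 147 100 143 148 141 115 154 154 51 41 41 68 66 133 139 136 140 137 139
175 141 141 138 139 138 138 138 136 137 134 136 132 82 79 84 84 82 83 83 33 42 40 57 74 135 135 137 140 136 138
200 142 138 139 139 138 137 136 135 136 133 134 132 134 80 85 85 82 82 82 23 47 94 60 114 134 134 138 138 139 138
225 141 137 137 138 136 135 137 134 135 132 135 132 135 129 95 84 82 83 83 34 42 66 69 132 137 135 139 136 135 133
250 137 138 136 136 133 136 137 135 135 137 103 132 135 133 134 135 134 134 52 138 137 69 69 134 132 133 137 138 136 135
275 59 137 135 135 134 135 138 136 138 138 10 133 135 135 134 134 133 135 59 58 137 137 67 134 134 135 136 136 130 132
[[387.1 102.6]
 [323.4  26.2]
 [252.5  95.6]
 [316.7 165.6]]
[[380.5 102.4]
 [377.1 193.1]]
```

The tin is where predicted (cols 257–385), against the upstand. Next I descend and push along the back.

```bash
python3 -m jog '[{"grip":4,"dx":0,"dy":5,"dz":0,"spin":0},{"grip":4,"dx":0,"dy":9,"dz":0,"spin":0},{"grip":4,"dx":0,"dy":10,"dz":0,"spin":0},{"grip":4,"dx":0,"dy":10,"dz":1,"spin":0},{"grip":4,"dx":0,"dy":10,"dz":2,"spin":0},{"grip":4,"dx":0,"dy":10,"dz":2.6,"spin":0},{"grip":4,"dx":0,"dy":10,"dz":3.2,"spin":0},{"grip":4,"dx":0,"dy":10,"dz":3.8,"spin":0},{"grip":4,"dx":0,"dy":10,"dz":4.4,"spin":0},{"grip":4,"dx":0,"dy":10,"dz":5,"spin":0},{"grip":4,"dx":0,"dy":10,"dz":5.6,"spin":0},{"grip":4,"dx":0,"dy":10,"dz":6.2,"spin":0},{"grip":4,"dx":0,"dy":10,"dz":6.8,"spin":0},{"grip":4,"dx":0,"dy":10,"dz":7.4,"spin":0},{"grip":4,"dx":0,"dy":10,"dz":8,"spin":0}]'
python3 -m jog '[{"grip":4,"dx":0,"dy":0,"dz":0.6,"spin":0},{"grip":4,"dx":0,"dy":0,"dz":1.2,"spin":0},{"grip":4,"dx":0,"dy":0,"dz":1.8,"spin":0},{"grip":4,"dx":0,"dy":0,"dz":2.4,"spin":0},{"grip":4,"dx":0,"dy":0,"dz":3.0,"spin":0},{"grip":4,"dx":0,"dy":0,"dz":3.6,"spin":0},{"grip":4,"dx":0,"dy":0,"dz":4.2,"spin":0},{"grip":4,"dx":0,"dy":0,"dz":4.8,"spin":0},{"grip":4,"dx":0,"dy":0,"dz":5.4,"spin":0},{"grip":4,"dx":0,"dy":0,"dz":6.0,"spin":0},{"grip":4,"dx":0,"dy":0,"dz":6.5,"spin":0},{"grip":4,"dx":0,"dy":0,"dz":7.0,"spin":0},{"grip":4,"dx":0,"dy":0,"dz":7.2,"spin":0}]'
```

```text
clock: 34.33
eef_pos: [649.6, -109.6, -9.8]
eef_rot: [-1.573, 0.003, 0.051]
wrist_force: [-13.6, -15.2, 7.0]
finger_gap: 40.1
clock: 35.95
eef_pos: [646.5, -37.0, -9.8]
eef_rot: [-1.573, 0.002, 0.052]
wrist_force: [-8.9, -12.0, 6.9]
finger_gap: 40.3
```

```bash
python3 -m jog '[{"grip":4,"dx":0,"dy":0,"dz":0.2,"spin":0},{"grip":4,"dx":0,"dy":0,"dz":0.2,"spin":0}]';python3 -m jog '[{"grip":4,"dx":0,"dy":0,"dz":0.2,"spin":0},{"grip":4,"dx":0,"dy":0,"dz":0.2,"spin":0}]'
```

```text
clock: 36.2
eef_pos: [646.4, -34.9, -9.8]
eef_rot: [-1.573, 0.002, 0.052]
wrist_force: [-9.3, -9.8, 7.0]
finger_gap: 40.0
clock: 36.45
eef_pos: [646.3, -33.0, -9.8]
eef_rot: [-1.573, 0.002, 0.051]
wrist_force: [-9.8, -9.6, 6.9]
finger_gap: 40.3
```

```bash
python3 -m jog '[{"grip":4,"dx":0,"dy":0,"dz":0.15,"spin":0},{"grip":4,"dx":0,"dy":0,"dz":0.15,"spin":0}]'
```

```text
clock: 36.7
eef_pos: [646.2, -31.5, -9.8]
eef_rot: [-1.573, 0.002, 0.051]
wrist_force: [-9.2, -10.3, 6.4]
finger_gap: 40.2
```

```bash
python3 -m jog '[{"grip":4,"dx":0,"dy":0,"dz":0.15,"spin":0},{"grip":4,"dx":0,"dy":0,"dz":0.15,"spin":0}]'
```

```text
clock: 36.95
eef_pos: [646.2, -30.0, -9.8]
eef_rot: [-1.573, 0.002, 0.051]
wrist_force: [-8.4, -11.2, 5.7]
finger_gap: 40.2
```

```bash
python3 -m jog '[{"grip":4,"dx":0,"dy":0,"dz":0.15,"spin":0},{"grip":4,"dx":0,"dy":0,"dz":0.15,"spin":0}]'
```

```text
clock: 37.2
eef_pos: [646.1, -28.5, -9.8]
eef_rot: [-1.573, 0.002, 0.051]
wrist_force: [-8.4, -10.9, 6.2]
finger_gap: 39.9
```

```bash
python3 -m jog '[{"grip":4,"dx":0,"dy":0,"dz":0.15,"spin":0},{"grip":4,"dx":0,"dy":0,"dz":0.15,"spin":0}]'
```

```text
clock: 37.45
eef_pos: [646.0, -27.0, -9.8]
eef_rot: [-1.573, 0.002, 0.051]
wrist_force: [-9.1, -11.2, 6.3]
finger_gap: 39.8
```

```bash
python3 -m jog '[{"grip":4,"dx":0,"dy":0,"dz":0.15,"spin":0},{"grip":4,"dx":0,"dy":0,"dz":0.15,"spin":0}]'
```

```text
clock: 37.7
eef_pos: [646.0, -25.9, -9.8]
eef_rot: [-1.573, 0.002, 0.051]
wrist_force: [-8.1, -12.5, 6.2]
finger_gap: 40.5
```

```bash
python3 -m jog '[{"grip":4,"dx":0,"dy":0,"dz":0.1,"spin":0},{"grip":4,"dx":0,"dy":0,"dz":0.1,"spin":0}]'; python3 - <<'E'
from h import *
import pickle
c=snap('wrist');s=snap('scene');d=snap('side');pickle.dump((c,s,d),open('c11.pkl','wb'));g=cv2.GaussianBlur(c['color'],(3,3),0).astype(int).sum(2)//3
for r in range(0,360,15):print(r,*[int(v) for v in g[r,180:480:10]])
E
```

```text
clock: 37.95
eef_pos: [646.0, -25.8, -9.8]
eef_rot: [-1.574, 0.002, 0.051]
wrist_force: [-7.9, -17.8, 6.3]
finger_gap: 40.2
0 134 134 142 143 144 143 144 144 144 145 145 145 144 145 147 145 143 143 143 143 142 142 132 132 104 94 41 67 69 67
15 133 134 142 142 143 144 143 143 143 144 144 145 144 144 141 142 143 144 142 142 141 140 133 133 98 86 41 67 67 66
30 133 133 141 141 141 141 142 142 143 142 143 144 143 144 143 143 143 143 143 142 141 141 132 133 95 78 40 66 66 66
45 132 132 139 140 140 141 141 142 142 142 142 142 142 141 141 141 141 141 142 141 141 140 132 133 95 70 44 66 65 65
60 98 106 115 121 128 108 110 108 120 133 141 151 152 151 151 151 150 147 148 151 149 150 150 149 94 60 40 67 66 66
75 100 101 103 107 112 122 121 119 117 122 121 134 137 137 141 143 149 149 148 147 150 149 147 143 94 55 47 67 66 74
90 89 88 87 84 84 82 81 83 82 82 79 79 100 122 134 141 100 80 83 82 84 84 83 83 84 47 64 67 67 91
105 129 131 130 81 81 81 79 81 82 144 147 136 82 89 94 91 89 115 151 152 103 80 71 21 26 41 64 67 66 116
120 129 131 129 126 81 81 80 145 137 92 90 90 146 145 146 143 139 135 12
[... 1053 characters left out ...]
 142 148 147 147 147 96 144 133 135 39 56 66 88 131 129
270 129 127 131 127 132 130 127 147 117 137 148 129 147 145 147 151 149 144 103 148 136 146 47 39 38 46 65 116 132 128
285 130 126 130 127 131 130 126 131 131 139 147 124 127 137 145 145 142 140 146 149 129 130 80 41 39 40 63 129 131 129
300 131 127 129 128 131 128 132 132 132 19 81 81 82 112 125 115 97 80 80 14 125 132 131 58 39 49 63 132 129 132
315 28 27 26 27 28 26 132 133 129 7 127 128 78 79 78 81 80 80 79 14 31 131 131 19 28 28 27 28 27 27
330 28 28 27 28 29 38 121 132 54 4 127 128 126 79 80 80 80 80 79 70 33 132 132 48 26 27 27 28 28 27
345 25 28 27 28 19 37 44 54 47 51 95 98 97 73 66 66 100 72 64 65 40 67 88 52 88 27 28 27 28 28
```

Force rose and motion stopped at TCP y −25.8, so the tin is against the tray and the back. I'll back clear and check.

```bash
python3 -m jog '[{"grip":4,"dx":0,"dy":0,"dz":-0.3,"spin":0},{"grip":4,"dx":0,"dy":0,"dz":-1.0,"spin":0},{"grip":4,"dx":0,"dy":0,"dz":-3,"spin":0},{"grip":4,"dx":0,"dy":0,"dz":-6,"spin":0},{"grip":4,"dx":-1,"dy":-5,"dz":-8,"spin":0},{"grip":4,"dx":-2,"dy":-10,"dz":-8,"spin":0},{"grip":4,"dx":-2,"dy":-16,"dz":-8,"spin":0},{"grip":4,"dx":-2,"dy":-17,"dz":-8,"spin":0},{"grip":4,"dx":-2,"dy":-17,"dz":-8,"spin":0}]'
python3 - <<'E'
from h import *
import pickle
c=snap('wrist');s=snap('scene');d=snap('side');pickle.dump((c,s,d),open('c12.pkl','wb'))
cr=lambda i,x,y,w,h,W=400,H=280:cv2.resize(i['color'][y:y+h,x:x+w],(W,H),interpolation=cv2.INTER_CUBIC)
o=np.vstack([cr(c,160,0,480,192,800,320),np.hstack([cr(s,250,180,120,84),cr(d,190,120,200,140)])])
cv2.imwrite('pics/m12.png',o[:,:,::-1])
E
```

```text
clock: 39.22
eef_pos: [631.0, -104.5, 159.7]
eef_rot: [-1.571, -0.0, 0.052]
wrist_force: [-0.1, 0.2, -0.2]
finger_gap: 40.1
```

View pics/m12.png

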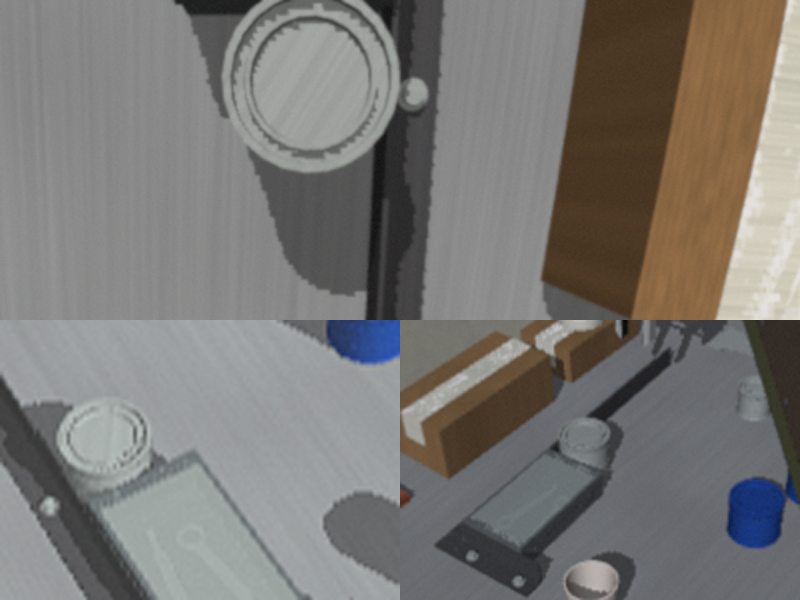

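The tin stands against both the back upstand and the tray's end, and the tray is in the corner. The cup, the blue tins and small_tin_a look undisturbed. One numeric check before handing in.

```bash
python3 - <<'E'
from h import *
import pickle
np.set_printoptions(precision=1,suppress=True)
c,s,d=pickle.load(open('c12.pkl','rb'));a=pickle.load(open('c1.pkl','rb'));e=pickle.load(open('c8.pkl','rb'))
print('tin',cast(c,[(160+311/1.667,84/1.667)],66)[:,:2],'expect ~(642,17)')
R={'cup':(375,230,28,35),'sb':(394,262,25,32),'stick':(325,306,70,46),'scraper':(218,120,60,28),'blue1':(347,160,28,33),'blue2':(335,135,27,26),'sa':(272,135,22,24),'brush':(284,120,58,20)}
for n,(x,y,w,h) in R.items():
  f=lambda i:np.float32(cv2.cvtColor(i['color'],cv2.COLOR_RGB2GRAY)[y:y+h,x:x+w])
  print(n,np.abs(f(s)-f(a['scene'])).mean(),cv2.phaseCorrelate(f(s),f(a['scene'])))
x,y,w,h=290,205,60,68
f=lambda i:np.float32(cv2.cvtColor(i['color'],cv2.COLOR_RGB2GRAY)[y:y+h,x:x+w])
print('tray since seating',np.abs(f(s)-f(e[1])).mean(),cv2.phaseCorrelate(f(s),f(e[1])))
E
```

```text
tin [[643.8  16.1]] expect ~(642,17)
cup 4.555102 ((-0.02346864569214624, 0.010073808118701066), 0.9995619648032719)
sb 4.45375 ((0.45768470133367956, -0.0863069365810567), 1.0028413800150155)
stick 4.3059006 ((0.022149586052456982, 0.02748403182034309), 0.9200796411131267)
scraper 50.26369 ((-1.4658506930656081, 31.477996393349187), -0.013608868916829426)
blue1 3.2554111 ((-0.11475296327822626, 0.08159314077326485), 0.9773891376124488)
blue2 5.3304844 ((0.9206084486075472, 0.3657687039755029), 0.6657674315862041)
sa 14.683712 ((0.5841481430652529, 0.30846071081209914), 0.32936788143383133)
brush 16.360344 ((-0.13297139338656905, -0.10362083524423404), 0.45627434929211935)
tray since seating 2.982353 ((-0.34619533430325333, -0.06304027718039862), 0.7018710569099144)
```

```bash
python3 -c "
from cell import ticket;print(ticket.sign_off())"
```

```text
the job is handed in; nothing more can be done
None
```

The tray is in the corner and the large tin stands against the back upstand and the tray's free end. I handed the job in at about 39 s.

**How it went:**
- **Tray:** I squared it and pushed it to the back upstand with two fingertips, then pushed it to the end upstand, then pressed it lightly against the back again.
- **Tin:** I pushed it to the back upstand, then along it to the tray's end.
- **Back clear:** I withdrew and raised the gripper.

**Last checks:**
- **Contacts:** Each push ended in a clear stop with rising force.
- **Tin position:** It measures (644, 16) mm against about (642, 17) expected for touching both.
- **Tray:** It has shifted less than about 0.4 px in the scene view since I seated it, which is within noise.
- **Other things:** The cup, stick and nearer blue tin have not shifted (about 0.1 px or less). small_tin_b's match gave 0.5 px, which I take as noise.

**What went wrong or stayed unsure:**
- The fingertips sit about 34 mm higher than the stated overhang implies. The first pass went over the lid without moving the tray, and I then worked lower.
- The first push against the back rose to about 41 N at the wrist, and about 51 N counting its upward part. That is firmer than intended, but under the 120 N limit.
- The image comparison did not settle the scraper, brush, small_tin_a and the farther blue tin, probably because of the arm and its shadow. Nothing I did went near the scraper, brush or small_tin_a, and small_tin_a looks in place in the last side view.

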